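# Rack the black-handled paintbrush

### The arm

A 6-joint arm with a two-finger parallel gripper is mounted at the origin on the work surface. World frame = base frame: x ahead of the robot, y to its left, z up, the work surface at z = 0. Lengths are in mm, angles in degrees, forces in N, time in s.
With the tool pointing down it reaches from about 275 to 825 mm from the base axis. Payload 5.2 kg.
Tool frame: the origin (TCP) lies at the very end of the fingers, on their centre line; the grasp point (between the pads) lies 19 mm behind it; z points along the fingers, y is the line along which they close (so a half turn about z gives the same grasp; the last joint's range is limited). The gripper opens to 93 mm and grips with 3 to 60 N. Pads are 15 mm wide; open, the fingers measure 128 mm over their backs; the gripper's body (75 mm by 188 mm) begins 65 mm behind the grasp point.
Start: joints at [52.093, 14.817, 87.949, -0, 77.235, -11.62], TCP at [243.56, 493.136, 218.653] pointing down, gripper open.
Joint ranges: [-179.93, 179.93], [-52.35, 119.4], [10.71, 147.94], [-69.91, 249.91], [12.55, 155.21], [-178.61, 178.61]. Speed limits (degrees/s): [147.25, 147.25, 180, 180, 180, 180].

### API

Orientations are given as [roll, pitch, yaw] about the fixed x, y, z axes, in that order (R = Rz(yaw) Ry(pitch) Rx(roll)).
In Python, from station import robot, jaws, solve_ik, read_camera, finish_job gives the robot as it stands. Calls block until the motion is done:
- robot.reach(position, orientation): joint-space move of the TCP to a pose.
- robot.move_straight(position, rot=None, v=150, max_force=None): straight line of the TCP; rot=None keeps the orientation; v is the mean speed in mm/s. With max_force (N) it stops when the force on the tool has changed by that much, and returns True; else False.
- robot.goto_joints(angles): joint-space move.
- jaws.grip(opening): finger opening in mm; the grip force is fixed at half the most; returns when the fingers have stopped.
- robot.dwell(seconds).
- solve_ik(position, orientation): joint angles nearest the present ones, or None.
- read_camera(name): name is "scene" or "top"; returns a dict with "image" (400x640x3 uint8, red, green, blue), "fx", "fy", "cx", "cy" (pixels), "position" and "rotation" of the camera in the world. Camera axes: x right, y down, z forward; pixel columns grow to the right and rows downward; lengths in mm; the calibration is good to about 2 mm. A picture is of the moment at which its call begins. There is no depth.
A pose or a line that the arm cannot do raises robot.Unreachable and nothing moves.
- finish_job(): hands the job in; it is judged then, once.
Readings, each from a call of its own:
- robot.read_clock(): time.
- robot.read_joint_pos(): joint angles.
- robot.read_qvel(): joint speeds.
- robot.read_tau(): joint torques, N m.
- robot.read_eef_pos(): TCP position.
- robot.read_tool_rot(): TCP orientation.
- robot.read_ft_force(): force on the tool from outside, world axes, zero at the start.
- robot.read_ft_torque(): the same for the moment, N m.
- robot.read_width(): finger opening in mm.
- robot.read_gripper_force(): force on a finger pad.
Only numpy, scipy, OpenCV 4.12 (cv2) and the standard library are available. Lean on these libraries where they do the work, as an engineer would, in place of code of your own. Each camera call takes 0.05 s, during which the arm holds its last target. There are 200 camera calls.

### The job

Pick up the loose black-handled paintbrush from the table and gently lay it flat across the two narrow rails of the wooden rack, on their yellow-painted length: square to the rails, mid-length between them and centred on the yellow, so that the bristles overhang clear of the rails (either way round is fine). Leave the wooden-handled brush already on the rack as it lies.

Things in the scene. Friction and masses are not known exactly. Their poses are not given: they have to be found in the camera images.
- brush_black_mid (a point): Middle of the loose black-handled paintbrush, flat on the table near red- and blue-handled ones. 240 mm long, 18 thick, flat underside. x along it to the bristles, z up: handle 24 wide from x -120 to +20, shoulder 38 wide, steel ferrule 50 wide +30 to +70, tan bristles 47 wide to +120. 0.1 kg, balances within 15 mm of here; grasp here across y, from above.
- bay (a point): Centre of the free, yellow-painted bay of the fixed wooden rack, midway between its two rails, level with their tops. x across the rails, y along them, z up. Rails: upright boards 12 mm thick, centred at x = -40 and +40, 280 long, tops 75 mm above the table and 60 above the base plank; open between them. Yellow reaches 45 mm either way along y.
- brush_wood_mid (a point): Middle of the wooden-handled brush of the same shape and size that already lies loose across the same rails, about 150 mm from the bay's centre towards the bay's -y. It must stay as it lies.
- rack: The fixed wooden rack: plywood base plank 150 x 290 x 15 mm with the two rails on it; origin at the centre of its underside, x across the rails, y along them. The bay's centre is at y = +70 mm, z = 75 mm.

How it is judged:
By the outcome, as a careful person would: the job done as asked, in the order asked, and still so for the second after the job is handed in, with the robot touching nothing.
It also fails if it takes over 40 s, if anything falls off the work surface, if the arm or the gripper's body presses on something with over 40 N, if the wrist force passes 120 N, or if a joint passes its speed limit or range.

## Working session

There is one attempt and no reset: what is moved stays moved. The work goes in short steps, each a Python script; the robot and the scene stay as the last script left them, time stands still between calls to the robot, and variables do not carry over. Pictures are saved under pics/ and viewed, at most 10 in all, crops included, and the job is handed in when it is done.

```bash
mkdir -p pics
cat > h.py <<'E'
import numpy as np, cv2
from station import robot, jaws, solve_ik, read_camera, finish_job
def snap(n,f):
    c=read_camera(n); cv2.imwrite(f,c["image"][:,:,::-1]); return c
def px2w(c,u,v,z):
    d=np.array(c["rotation"])@np.array([(u-c["cx"])/c["fx"],(v-c["cy"])/c["fy"],1])
    p=np.array(c["position"]); return p+d*(z-p[2])/d[2]
def w2px(c,P):
    q=np.array(c["rotation"]).T@(np.array(P)-c["position"]); return q[0]/q[2]*c["fx"]+c["cx"],q[1]/q[2]*c["fy"]+c["cy"]
E
python3 - <<'E'
from h import *
import pickle
for n in("top","scene"):
    c=snap(n,f"pics/{n}0.png"); pickle.dump(c,open(n+".pkl","wb")); print(n,c["fx"],c["position"],np.round(c["rotation"],3).tolist())
E
```

```text
top 387.8957851738443 [433.95967776  -8.57803218 942.53694228] [-174.043, 1.155, -89.027]
scene 361.3426441623236 [ 885.86039937 -388.19940893  587.89293119] [-132.517, 0.316, 42.033]
```

View pics/top0.png

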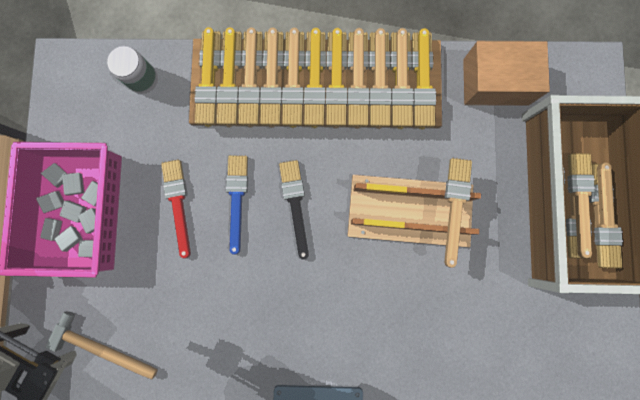

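View pics/scene0.png

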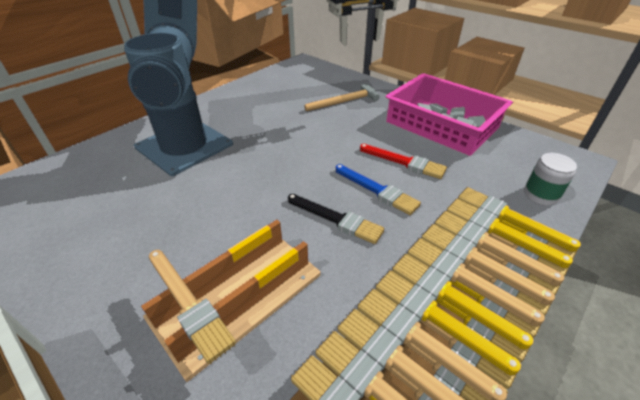

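The top view shows the black brush with bristles at about (290,163) and handle end at (304,257). The rack runs about (350,175)-(480,245), with yellow on both rails near x 370-405 px. `rotation` comes as roll/pitch/yaw, so the helper needs converting. I'll enlarge this area.

```bash
sed -i 's/^def snap/from scipy.spatial.transform import Rotation as Ro\ndef snap/; s/c=read_camera(n);/c=read_camera(n); c["rotation"]=Ro.from_euler("xyz",c["rotation"],degrees=True).as_matrix();/' h.py
python3 - <<'E'
import cv2,numpy as np
im=cv2.imread("pics/top0.png")[150:270,270:490]
im=cv2.resize(im,None,fx=3.6,fy=3.6,interpolation=cv2.INTER_CUBIC)
for k in range(0,220,20):
    cv2.putText(im,str(270+k),(int(k*3.6),10),0,.35,(0,0,255)); cv2.line(im,(int(k*3.6),12),(int(k*3.6),18),(0,0,255))
for k in range(0,120,20):
    cv2.putText(im,str(150+k),(0,int(k*3.6)+4),0,.35,(0,0,255))
cv2.imwrite("pics/crop.png",im)
E
```

```text
(no output)
```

View pics/crop.png

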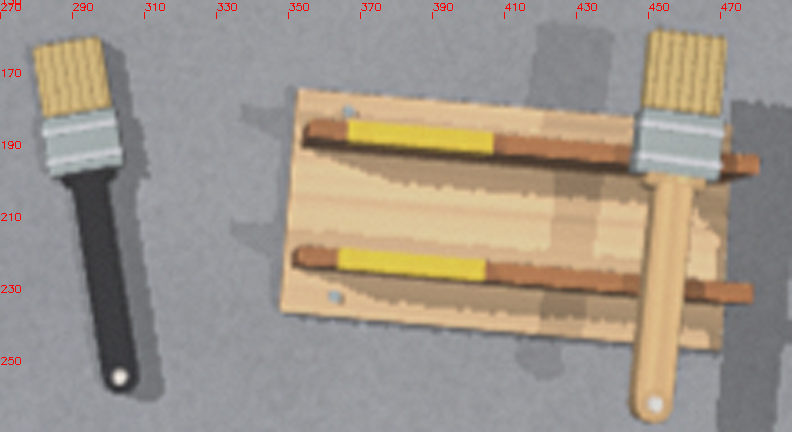

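Crop pixels (÷3.6 plus (270,150)): bristle tip mid (68,43) and handle end (120,392). Yellow centres are at about (420,137) and (411,264). Next I'll convert these and overlay the fitted models on both images.

```bash
cat > m.py <<'E'
from h import *
import pickle
C={}
for n in("top","scene"):
    c=pickle.load(open(n+".pkl","rb")); c["rotation"]=Ro.from_euler("xyz",c["rotation"],degrees=True).as_matrix(); C[n]=c
t=C["top"]
q=lambda u,v,z:px2w(t,u/3.6+270,v/3.6+150,z)
print("nadir px",w2px(t,[t["position"][0],t["position"][1],0]))
a=q(68,43,10);b=q(120,392,10); print("tip,end",a,b,np.linalg.norm(a-b))
mid=(a+b)/2; yb=np.degrees(np.arctan2(*(a-b)[[1,0]]))
U=[q(*p,75) for p in((348,120),(495,131),(493,153),(346,143))];L=[q(*p,75) for p in((338,248),(486,260),(484,280),(337,270))]
u=np.mean(U,0);l=np.mean(L,0);bay=(u+l)/2
print("rails",u,l,np.linalg.norm(u-l),"yellow len",np.linalg.norm(U[0]-U[1]),np.linalg.norm(L[0]-L[1]))
e=U[0]-U[1]+U[3]-U[2]+L[0]-L[1]+L[3]-L[2]; yy=np.degrees(np.arctan2(e[1],e[0]))   # bay +y direction
e2=q(312,130,75)-q(750,165,75);e3=q(300,257,75)-q(745,293,75); print("rail dir",[np.degrees(np.arctan2(x[1],x[0])) for x in(e2,e3)],np.linalg.norm(e2),"across",np.degrees(np.arctan2(*(u-l)[[1,0]])))
print("brush",mid,yb,"bay",bay,yy)
yaw=yy-90; print("bay yaw",yaw)
def T(o,yaw,P): return Ro.from_euler("z",yaw,degrees=True).apply(P)+o
if __name__=="__main__":
  ims=[]
  for n,c in C.items():
    im=c["image"][:,:,::-1].copy()
    im=cv2.resize(im,None,fx=4,fy=4,interpolation=cv2.INTER_CUBIC)
    def poly(P,col):
        cv2.polylines(im,[np.int32([[(k+.5)*4-.5 for k in w2px(c,p)] for p in P])],True,col,1)
    for z in (0,18):
        poly(T([mid[0],mid[1],z],yb,[[-120,-12,0],[20,-12,0],[30,-25,0],[70,-25,0],[120,-23.5,0],[120,23.5,0],[70,25,0],[30,25,0],[20,12,0],[-120,12,0]]),(255,0,255))
    for x in(-40,40): poly(T([bay[0],bay[1],75],yaw,[[x-6,-45,0],[x+6,-45,0],[x+6,45,0],[x-6,45,0]]),(255,0,0)); poly(T([bay[0],bay[1],75],yaw,[[x-6,-210,0],[x+6,-210,0],[x+6,70,0],[x-6,70,0]]),(0,0,255))
    poly(T([bay[0],bay[1],15],yaw,[[-75,-215,0],[75,-215,0],[75,75,0],[-75,75,0]]),(0,160,0))
    s=(slice(600,1100),slice(1080,1960)) if n=="top" else (slice(720,1540),slice(520,1560))
    ims.append(cv2.resize(im[s],(800,450 if n=="top" else 600))); cv2.imwrite(f"pics/ov_{n}.png",ims[-1])
E
python3 m.py
```

```text
nadir px (np.float64(323.13195108704963), np.float64(242.6172073279887))
tip,end [628.89359201  78.1240832   10.        ] [394.60084416  38.00689573  10.        ] 237.70250403400541
rails [ 558.60505094 -149.86302125   75.        ] [ 478.70648075 -143.99166375   75.        ] 80.11400850091755 yellow len 91.74686529352371 91.5425663899541
rail dir [np.float64(86.17892913271936), np.float64(86.27243957532754)] 271.9636235822089 across -4.202833965428739
brush [511.74721808  58.06548947  10.        ] 9.716345188109688 bay [ 518.65576585 -146.9273425    75.        ] 86.64952836660605
bay yaw -3.3504716333939513
```

View pics/ov_top.png

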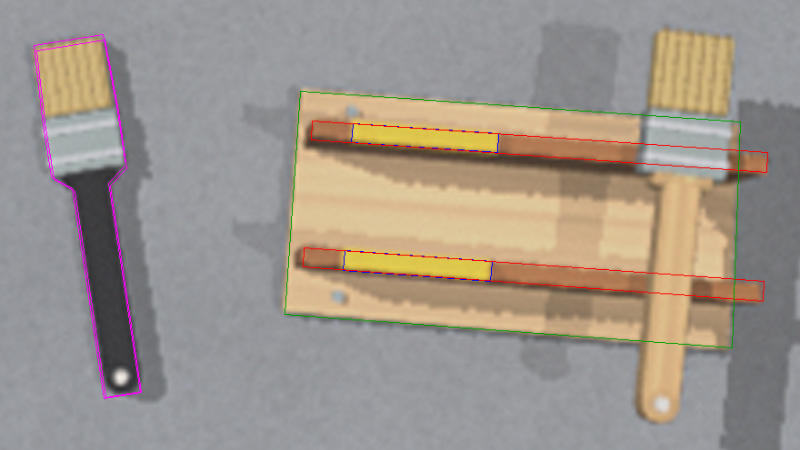

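View pics/ov_scene.png

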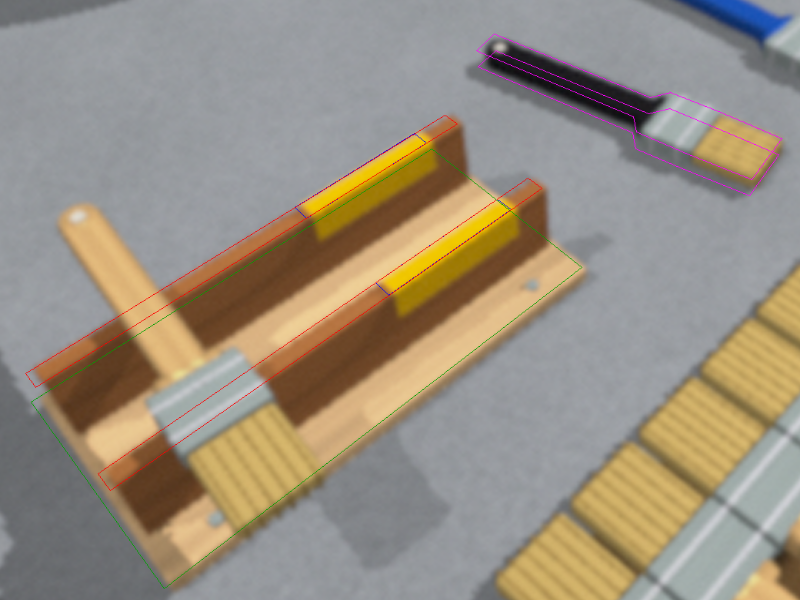

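Both overlays agree with the images to within 2–4 mm: rail spacing reads 80.1 (80 expected), yellow length 91.6 (90) and brush length 238 (240). That's good enough to pick the brush up.

Run:
```python
from h import *
yb=9.7; x,y=511.5,58
o=[180,0,yb]
print(solve_ik([x,y,120],o),solve_ik([x,y,120],[180,0,yb-180]))
jaws.grip(60)
robot.reach([x,y,120],o)
print(robot.move_straight([x,y,25],v=120), robot.move_straight([x,y,3],v=40,max_force=8),robot.read_eef_pos())
jaws.grip(15); print("w",robot.read_width(),robot.read_gripper_force())
robot.move_straight([x,y,150],v=120)
by=-3.6; bx,byy=518.7,-146
robot.reach([bx,byy,150],[180,0,by]); robot.dwell(.3)
print(robot.read_width(),robot.read_eef_pos(),robot.read_tool_rot(),robot.read_ft_force(),robot.read_clock())
import pickle
for n in("top","scene"):
    c=snap(n,f"pics/{n}1.png"); pickle.dump(c,open(n+"1.pkl","wb"))
a=cv2.imread("pics/top1.png")[130:290,280:500]; b=cv2.imread("pics/scene1.png")[110:400,100:420]
a=cv2.resize(a,(800,582),interpolation=2); cv2.imwrite("pics/t1c.png",a)
cv2.imwrite("pics/s1c.png",cv2.resize(b,(640,580),interpolation=2))
```

```text
[-5.96026827e+00  1.64033191e+01  1.00677829e+02 -2.54444375e-14
  6.29188522e+01  7.43397317e+01] [  -5.96026827   16.40331905  100.67782876    0.           62.91885219
 -105.66026827]
False False [511.45034249  57.99861709   2.86637808]
w 23.766271967486155 29.987718164920807
24.062130232608066 [ 518.88666343 -144.704412    150.09123477] [-1.79995391e+02 -5.54518870e-03 -3.47872965e+00] [-0.43004167  0.31568158 -2.07567996] 7.5333
```

View pics/t1c.png

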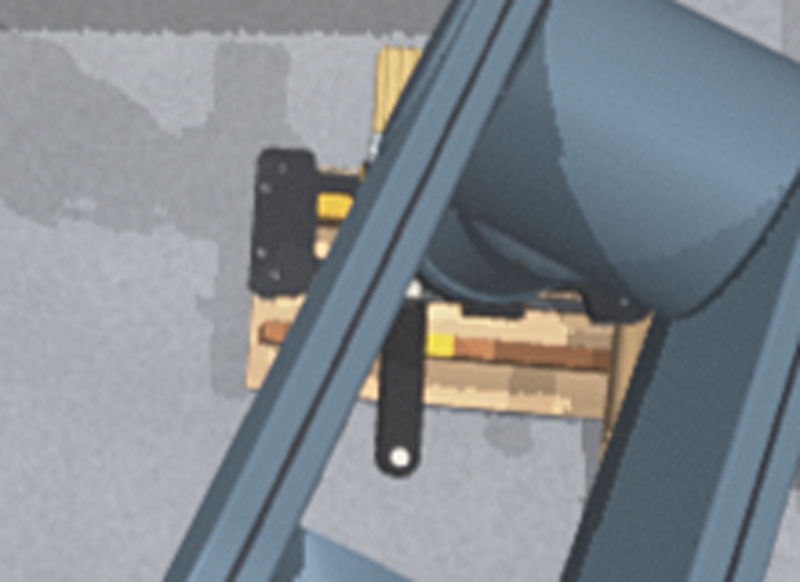

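View pics/s1c.png

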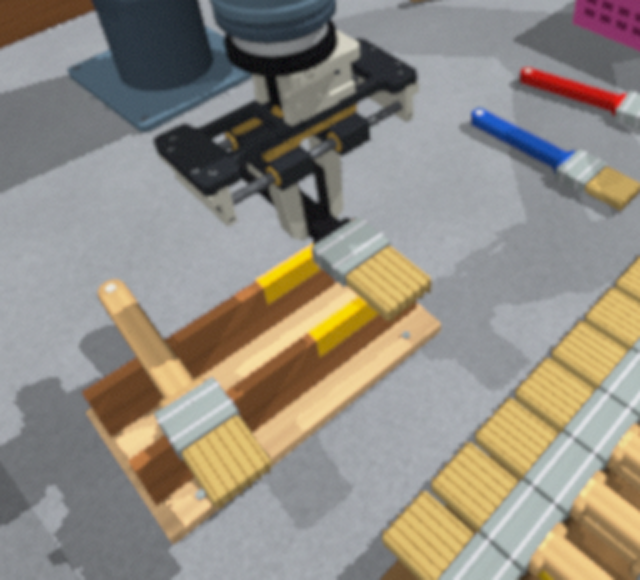

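Held level. Top crop: bristle tip edge at about (380,48) and handle end at (398,476). The scene view shows the brush level in the jaws. I'll check the offset along the brush and its yaw.

Run:
```python
from h import *
import pickle
t=pickle.load(open("top1.pkl","rb")); s=3.636
q=lambda u,v,z:px2w(t,u/s+280,v/s+130,z)
p=np.array(robot.read_eef_pos()); print(p,robot.read_tool_rot(),robot.read_ft_torque())
R=Ro.from_euler("z",-3.5,degrees=True).as_matrix()
for n,k in(("tipcorner",(380,47,156)),("end",(398,477,156)),("hL",(377,460,165)),("hR",(420,460,165)),("hL2",(384,310,165)),("hR2",(425,310,165))): print(n,R.T@(q(*k)-p))
c=pickle.load(open("scene1.pkl","rb")); k=580/290
for n,u in(("tip right",(431,280)),("tip left",(384,318))): print(n,R.T@(px2w(c,u[0]*.5+100,u[1]*.5+110,165)-p))
```

```text
[ 518.86983483 -145.16485016  150.12267109] [ 1.79999478e+02 -1.15443765e-02 -3.51759099e+00] [ 0.06632275  0.14335855 -0.0170596 ]
tipcorner [120.90547241  20.37765065   5.87732891]
end [-119.57582023   -3.85619718    5.87732891]
hL [-111.02465729    9.58002697   14.87732891]
hR [-109.18924561  -13.66903845   14.87732891]
hL2 [-29.03752233  10.64466556  14.87732891]
hR2 [-27.31626392 -11.76618597  14.87732891]
tip right [123.82131389  19.98065109  14.87732891]
tip left [125.38859121 -28.46577663  14.87732891]
```

Length offset is about 1 mm and yaw is within 1°. Lowering now.

Run:
```python
from h import *
o=[180,0,-4.1]; x,y=518,-146
robot.move_straight([x,y,86],o,v=60); robot.dwell(.4)
print(robot.read_eef_pos(),robot.read_ft_force())
print(robot.move_straight([x,y,76.5],v=12,max_force=2.5),robot.read_eef_pos(),robot.read_ft_force())
robot.dwell(.3); jaws.grip(34); jaws.grip(60); robot.dwell(.3)
robot.move_straight([x,y,200],v=100)
robot.reach([350,150,300],[180,0,0]); print(robot.read_clock())
c=snap("top","pics/top2.png");d=snap("scene","pics/scene2.png")
a=cv2.imread("pics/top2.png")[140:280,330:490]; b=cv2.imread("pics/scene2.png")[200:380,120:340]
cv2.imwrite("pics/f.png",np.hstack([cv2.resize(a,(400,350),interpolation=2),cv2.resize(b,(400,350),interpolation=2)]))
import pickle;pickle.dump(c,open("top2.pkl","wb"))
```

```text
[ 518.0572047  -146.00975545   86.11378266] [ 0.69793035  0.00905645 -1.34239167]
True [ 517.89064003 -145.95416663   78.07627836] [-0.26783432 -0.16573931  4.32593102]
14.275
```

View pics/f.png

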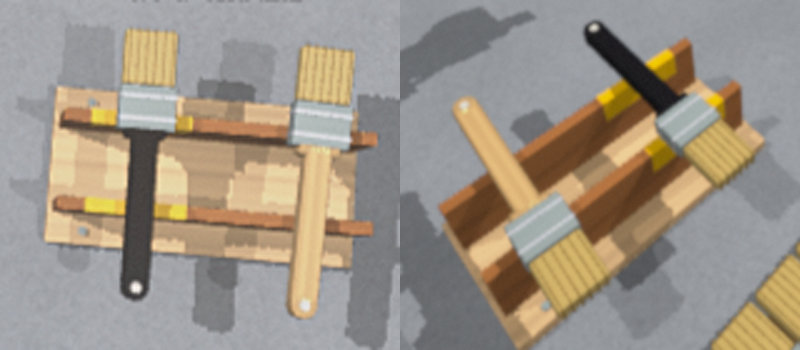

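The brush lies flat across both yellow sections with the bristles overhanging, and the wooden brush is undisturbed. One numeric check, allowing for parallax: tip mid is at crop (151,31), end at (134,299).

Run:
```python
from h import *
import pickle
t=pickle.load(open("top2.pkl","rb"))
q=lambda u,v,z:px2w(t,u/2.5+330,v/2.5+140,z)
u=np.mean([q(92,116,75),q(192,124,75)],0);l=np.mean([q(85,204,75),q(187,212,75)],0);bay=(u+l)/2
a=q(151,30,91);b=q(134,299,91);m=(a+b)/2
ang=lambda d:np.degrees(np.arctan2(d[1],d[0]))
print("bay",bay,"mid",m,"len",np.linalg.norm(a-b),"yaw",ang(a-b),"rail",ang(q(62,117,75)-q(376,141,75))-90)
```

```text
bay [ 518.9410652  -147.10315962   75.        ] mid [ 518.4847685  -147.77512781   91.        ] len 238.2779991970427 yaw -3.7050533205438496 rail -3.6170911080435815
```

Within 1 mm of the bay centre and 0.1° of square, so I'm handing it in.

```bash
python3 -c "
from station import finish_job
print(finish_job())"
```

```text
the job is handed in; nothing more can be done
None
```

The black-handled brush lies flat across both rails on the yellow, measured within about 1 mm of centre and 0.1° of square, with its bristles overhanging clear and the wooden-handled brush undisturbed; the job is handed in at about 14 s, and the hand-in call returned no verdict.

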